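Tighten the air drill's chuck, unlock its throttle and hold the lever in

ROBOT

A 7-joint arm with a two-finger parallel gripper is mounted at the origin on the work surface. World frame = base frame: x ahead of the robot, y to its left, z up, the work surface at z = 0. Lengths are in m, angles in rad, forces in N, time in s.
With the tool pointing down it reaches from about 0.425 to 0.925 m from the base axis. Payload 6.8 kg.
Tool frame: the origin (TCP) lies at the very end of the fingers, on their centre line; the grasp point (between the pads) lies 19 mm behind it; z points along the fingers, y is the line along which they close (so a half turn about z gives the same grasp; the last joint's range is limited). The gripper opens to 85 mm and grips with 20 to 120 N. Pads are 22 mm wide; open, the fingers measure 114 mm over their backs; the gripper's body (76 mm by 85 mm) begins 54 mm behind the grasp point. The pads swing forward as they close: fully open they stand 13 mm farther back than shut.
Start: joints at [-1.446, 0.477, 0.022, 1.555, -0.011, 1.109, -0.083], TCP at [0.156, 0.657, 0.231] pointing down, gripper open.
Joint ranges: [-2.96, 2.96], [-0.34, 2.1], [-1.41, 1.46], [0.24, 2.44], [-1.37, 4.51], [0.17, 1.92], [-2.96, 2.96]. Speed limits (rad/s): [2.39, 2.39, 3.14, 3.14, 3.14, 3.14, 3.14].

INTERFACE

Orientations are given as a rotation vector (axis times angle).
In Python, from bench import get_obs, viewer, r gives the robot as it stands. The module is installed in compiled form; this text tells all that it offers.
- The arm moves only by the tool play_rows, never from a script. Its argument "commands" is a list that holds one entry, the list of rows, each a list of 5 numbers: the gripper's target within -1 to 1 (shut at 1, half-way at 0, fully open at -1), then the shift along the tool's x, y, z scaled (see below), then the turn about the tool's z scaled (see below). A call has 1 to 12 rows; each row is the pose to reach, as a shift and turn from the pose commanded when the call began, along the tool's axes at that moment; what a row does not reach only later rows make up. The controller multiplies each number of a shift by 0.2 m and each number of a turn by pi/2 rad. A row lasts 1/12 s, in which the tool goes at most 41.7 mm and 7.16 degrees, less where a joint would pass 70% of its speed; a pose out of reach is approached as far as the arm can. A call with a number of a shift or a turn outside -1 to 1 is refused whole. A call with a gripper value outside its range is refused whole. The fingers move at their own pace and stop on an object; "grip_force" is the grip in N (left out, the last holds). Time passes only in rows, so rows that repeat a pose let the fingers close. It gives the time, the measured TCP pose, the force, the opening and the grip force at its end, in the units of the state.
- get_obs(): the state, without advancing time (a new reading comes with each control period).
- viewer.grab_frame(name): name is "side" or "top" or "wrist"; returns a dict with "pixels" (400x640x3 uint8, red, green, blue), "fovy" (degrees; the focal length in pixels is half the picture's height over the tangent of half this angle, whatever the lens; pixels are square), "cx", "cy" (the principal point, pixels), "world_to_cam" (4x4, takes a point from world to camera coordinates); the wrist camera has in their place "hand_eye" (4x4, takes a point from camera to tool coordinates, whose origin is the TCP and whose axes are the flange's). Camera axes: x right, y up, looking along -z (the intrinsics and any distortion apply to the point x, -y, -z); pixel columns grow to the right and rows downward; lengths in m; the calibration is good to about 2 mm. A picture is of the moment at which its call begins: read the wrist's pose just before it. There is no depth.
- r.hand_in(): hands the job in; it is judged then, once.
Trained networks look in a picture, given as the dict that the camera call returned (one of the last four; its "shot" number tells which), for a name from the list of things; names that differ only in an ending like _2 or _b are one class to them, and where a whole thing is asked for, a point or a joint stands for the part that bears it (a point fixed in the world has none). Each returns a list of dicts, best first, with "score" (0 to 1); they miss things now and then, are a little off and sometimes report something else, mostly with a low value. They report only what shows in the picture. A call takes as long as a camera call.
- viewer.trace(picture, thing): "pixels" (400x640 bool, what is visible of it) and "rect" ([left, top, right, bottom] in pixels, round what is visible of it).
The state is a dict: "clock": time; "joints": joint angles; "qvel": joint speeds; "tau": joint torques, N m; "tcp_pos": TCP position; "orientation": TCP orientation; "contact_force": force on the tool from outside, world axes, zero at the start; "moment": the same for the moment, N m; "grip_width": finger opening in m; "gripper_force": force on a finger pad.
Only numpy, scipy, OpenCV 4.12 (cv2) and the standard library are available. Lean on these libraries where they do the work, as an engineer would, in place of code of your own. Each camera call takes 0.05 s, during which the arm holds its last target. There are 200 camera calls.

TASK

Get the bench-mounted air drill ready and run it: first turn the keyless chuck's sleeve clockwise, seen from above, until its jaws have closed tight on the countersink bit and the sleeve will turn no further. Then flip the small lock-off catch on the throttle lever forward, towards the chuck, and pull the lever all the way in against the drill's barrel. Finish while still holding the lever fully in, with the bit still tight in the chuck and the spray can, tape roll and bracket left where they are.

Things in the scene. Friction and masses are not known exactly. Their poses are not given: they have to be found in the camera images.
- drill: Right-angle air drill lying in two clamps on a 110 x 250 mm board, fixed. Origin: on the bench under the barrel's middle; y along the barrel to the chuck, x to the lever's side, z up. Aluminium barrel 38 mm across, axis 70 mm above the bench, y -104 to +62 mm; clamps (16 mm wide, 50 mm across, top 95 mm high) at y -108 and +46; angle head (44 mm across, top 99 mm high) at y +85, chuck on top.
- chuck_grip (a point): Point on the chuck's upright axis at mid height of the sleeve, 124 mm above the bench: where to grip it. The sleeve is a black ribbed cylinder, 38 mm diameter, from 105 to 140 mm above the bench, with a cone above it to 153 mm; the jaws stand out to 158 mm and the bit's point is at 168 mm. It does not move.
- sleeve (a joint): Turn of the chuck sleeve in rad, growing clockwise seen from above (tightening), 0 wide open, 1.3 to 2.4 at the start. The jaws move in 0.8 mm per rad and touch the bit at about 3.0; turning on winds them tighter (about 16 N per rad on each) up to the stop at 3.8, fully tight. 0.15 to 0.2 N m turns it. It stays where it is left.
- bit: Steel countersink bit, 8 mm shank 40 mm long with a 17 mm conical head, standing loosely in the chuck between the open jaws. Origin: centre of the shank's foot, 119 mm above the bench; z along the bit, upwards.
- jaw_a: First of the three steel chuck jaws, 6 mm wide and 36 mm tall, set 120 degrees apart round the bit and moved by the sleeve. Origin: foot of its inner face, 122 mm above the bench; x points to the chuck's axis.
- jaw_b: Second chuck jaw, the same.
- jaw_c: Third chuck jaw, the same.
- lever (a joint): Angle of the throttle lever in rad about its upright pin, which stands at x +24, y -85 mm of the drill: 0 sprung out (lever splayed 0.19 rad from the barrel), 0.16 fully in, at its stop. A spring pushes it back out: 10 N at lever_pad at the start, 16 N at the stop, less farther from the pin. While the catch is on, it gives only about 0.05 rad.
- paddle: The lever's steel paddle, 3 mm thick, 18 mm tall, from 12 to 113 mm from the pin. Origin at the pin, 70 mm above the bench; y along the lever towards its free end (towards the chuck), x outwards from the barrel.
- lever_pad (a point): Point on the paddle's outer face 40 mm from the lever's pin, 70 mm above the bench, behind the catch: where to press. It is 52 mm from the far side of the barrel with the lever out, 46 mm with the lever in, so a gripper from above can close over lever and barrel together.
- squeeze_point (a point): Fixed point midway between the far side of the barrel and where lever_pad is when the lever is fully in, 70 mm above the bench (drill x +4, y -45 mm).
- catch (a joint): Angle of the lock-off catch in rad about its upright pin on the lever, 68 mm from the lever's pin: 0 locking (its ear stands straight out from the lever and its inner leg blocks the lever against the barrel), 1.3 fully flipped (ear folded forward along the lever towards the chuck). It stays where it is left; about 1.5 N on the ear flips it.
- catch_ear (a point): Rounded tip of the catch's ear, a dark steel tab 4 mm thick and 20 mm tall (62 to 82 mm above the bench) that stands 21 mm out from the lever; this point is 18 mm from the catch's pin, 72 mm above the bench.
- spray_can: Spray can, 66 mm diameter, 193 mm tall, standing on the bench, to be left alone. Origin: centre of its foot.
- tape_roll: Roll of masking tape lying flat, 110 mm diameter, 25 mm high, to be left alone. Origin: centre of its underside.
- bracket: Aluminium angle bracket, 77 x 45 mm, 40 mm tall, lying on its drilled flange, to be left alone. Origin: centre of the flange's underside.

How it is judged:
On the way, in this order (a step that is already met when the one before it is completed fails the run):
1. the chuck is tight: every jaw presses on the bit with more than 6 N (contact force between bit and jaw_a above 6 N and contact force between bit and jaw_b above 6 N and contact force between bit and jaw_c above 6 N), for 0.2 s.
2. the lock-off catch is flipped forward, beyond 0.9 rad (value of joint catch above 0.9 rad), for 0.2 s.
3. the lever is pulled in, beyond 0.135 rad (value of joint lever above 0.135 rad), for 0.3 s.
At the end, for the whole second after the job is handed in: Fingers hold the lever beyond 0.135 of 0.16 rad with over 3 N; catch beyond 0.9 rad; each jaw presses the bit with over 6 N; bit within 3 mm of the chuck axis and 0.06 rad of upright, not touched; can, tape roll and bracket within 30 mm of their start, the can upright (all of step 1 and value of joint lever above 0.135 rad and contact force between the fingers and paddle above 3 N and value of joint catch above 0.9 rad and horizontal distance between bit and chuck_grip below 0.003 m and angle between bit's own z axis and vertical below 0.06 rad and contact force between the fingers and bit below 0.5 N and distance of each of spray_can, tape_roll, bracket from where it was at the start of the episode below 0.03 m and angle between spray_can's own z axis and vertical below 0.2 rad); the arm keeps its last pose, push and grip.
It fails at once if a bystander is pushed away or knocked over (distance of any of spray_can, tape_roll, bracket from where it was at the start of the episode above 0.04 m or angle between spray_can's own z axis and vertical above 0.4 rad).
It also fails if it takes over 46 s, if anything falls off the work surface, if the arm or the gripper's body presses on something with over 40 N, if the wrist force passes 120 N, or if a joint passes its speed limit or range.

## Working session

There is one attempt and no reset: what is moved stays moved. The work goes in short steps, Python scripts to look and compute and a tool call to move; the robot and the scene stay as the last step left them, time stands still between calls to the robot, and variables do not carry over. Pictures are saved under pics/ and viewed, at most 10 in all, crops included, and the job is handed in when it is done.

Besides the shell and the picture viewer there is one more tool, called in YAML: its name, and indented under it one key for each argument. play_rows: Moves the arm, as the interface text tells. Shifts and turns lie within -1 to 1; 1 stands for 0.2 m of shift or pi/2 rad of turn. Its arguments: {"type":"object","properties":{"commands":{"type":"array","items":{"type":"array","items":{"type":"array","items":{"type":"number","minimum":-1,"maximum":1}}}},"grip_force":{"type":"number"}},"required":["commands"]}

```bash
mkdir -p pics
cat > h.py <<'E'
import numpy as np, cv2
from scipy.spatial.transform import Rotation as R
from bench import get_obs, viewer, r
def grab(n,save=None):
    o=get_obs(); p=viewer.grab_frame(n)
    if save: cv2.imwrite('pics/'+save,p['pixels'][:,:,::-1])
    if n=='wrist':
        T=np.eye(4);T[:3,:3]=R.from_rotvec(o['orientation']).as_matrix();T[:3,3]=o['tcp_pos']
        p['c2w']=T@p['hand_eye']
    else: p['c2w']=np.linalg.inv(p['world_to_cam'])
    p['f']=200/np.tan(np.radians(p['fovy'])/2)
    return p
def proj(p,X):
    X=np.atleast_2d(X);W=np.linalg.inv(p['c2w']);c=X@W[:3,:3].T+W[:3,3]
    return np.c_[p['cx']+p['f']*c[:,0]/-c[:,2],p['cy']-p['f']*c[:,1]/-c[:,2]]
def onz(p,uv,z):
    d=p['c2w'][:3,:3]@np.array([(uv[0]-p['cx'])/p['f'],-(uv[1]-p['cy'])/p['f'],-1]);o=p['c2w'][:3,3]
    return o+d*(z-o[2])/d[2]
E
python3 - <<'E'
from h import *
print(get_obs())
for n in ['top','side','wrist']:
    p=grab(n,n+'0.png')
    print(n,{k:v for k,v in p.items() if k not in('pixels','world_to_cam','hand_eye')})
    for t in ['drill','sleeve','bit','paddle','catch','spray_can','tape_roll','bracket']:
        for q in viewer.trace(p,t)[:2]:
            m=q['pixels'];ys,xs=np.nonzero(m); print(t,round(q['score'],2),q['rect'],xs.mean().round(1),ys.mean().round(1))
a=cv2.imread('pics/top0.png');b=cv2.imread('pics/side0.png')
E
```

```text
{'clock': 0.0, 'joints': array([-1.4460598 ,  0.47779508,  0.02234887,  1.55645794, -0.0115197 ,
        1.10932473, -0.08311467]), 'qvel': array([ 0.00025841,  0.00065962, -0.00074877, -0.00056503,  0.00072148,
        0.00036229,  0.00061197]), 'tau': array([ 1.16585703e-03, -5.96456087e+01,  1.60751615e+00, -2.81200129e+01,
        1.24338051e-02,  9.18196019e-03,  1.05726917e-05]), 'tcp_pos': array([0.15562448, 0.6561939 , 0.23032653]), 'orientation': array([-3.64918085e-01, -3.12023368e+00,  2.91333812e-03]), 'contact_force': array([ 0.79675638,  0.86241647, -0.9444431 ]), 'moment': array([ 0.05667334, -0.03991831,  0.04652196]), 'gripper_force': 0.0, 'grip_width': 0.08541080989336236}
top {'fovy': 51.29997660598054, 'cx': 314.8340345883941, 'cy': 197.25796269000244, 'shot': 1, 'c2w': array([[-0.07437157,  0.97633351, -0.20308062,  0.36665804],
       [-0.99722107, -0.0737027 ,  0.01086505,  0.01502826],
       [-0.00435968,  0.20332432,  0.97910174,  1.16425388],
       [ 0.        ,  0.        ,  0.        ,  1.        ]]), 'f': np.float64(416.4992781784007)}
drill 0.78 [285.5
[... 797 characters left out ...]
.3
spray_can 0.81 [365.3, 96.1, 387.8, 162.4] 377.3 129.6
tape_roll 0.8 [278.5, 316.2, 339.3, 372.8] 308.4 343.4
bracket 0.81 [229.9, 211.8, 261.5, 226.9] 245.7 219.2
bracket 0.48 [310.9, 166.5, 379.7, 248.7] 347.5 211.4
wrist {'fovy': 63.03224148541746, 'cx': 315.7396519199769, 'cy': 193.3683258634303, 'shot': 3, 'c2w': array([[ 2.30920016e-01, -9.37780664e-01, -2.59313271e-01,
         8.96895112e-02],
       [ 9.72972661e-01,  2.22463004e-01,  6.19226269e-02,
         6.74487796e-01],
       [-3.82232961e-04, -2.66603897e-01,  9.63806109e-01,
         3.73720116e-01],
       [ 0.00000000e+00,  0.00000000e+00,  0.00000000e+00,
         1.00000000e+00]]), 'f': np.float64(326.1643110312286)}
```

Run:
```python
import cv2,numpy as np
a=cv2.imread('pics/top0.png')[185:275,240:440];b=cv2.imread('pics/side0.png')[130:280,220:420]
cv2.imwrite('pics/c0.png',np.vstack([cv2.resize(a,None,fx=2.5,fy=2.5,interpolation=2),cv2.resize(b,None,fx=2.3,fy=2.3,interpolation=2)[:, :500] if 0 else cv2.resize(b,(500,375),interpolation=2)]))
```

```text
(no output)
```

View pics/c0.png

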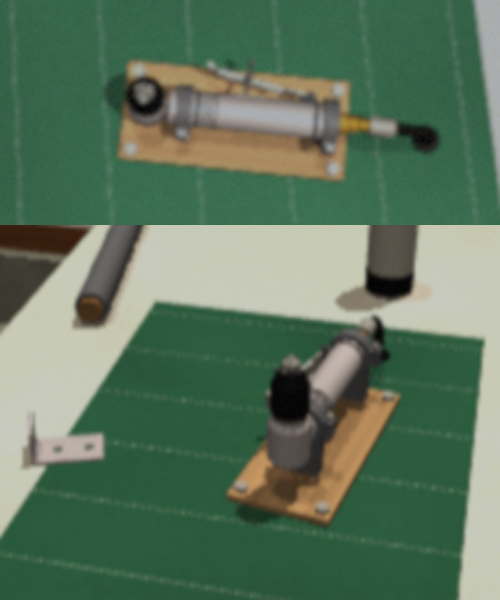

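Run:
```python
from h import *
p=grab('top');s=grab('side')
print('chuck top',onz(p,(298.8,222.5),.15),'side',onz(s,(335.4,198.3),.124), onz(p,(297.9,224.1),.124))
print('rear clamp',onz(p,(240+326/2.5,185+116/2.5),.07))
for c in [(129,63),(349,85),(121,157),(345,178)]: print('corner',onz(p,(240+c[0]/2.5,185+c[1]/2.5),.012))
for n,u in [('can',(491,227)),('tape',(177.7,244.5)),('br',(301,144))]: print(n,onz(p,u,.02))
q=viewer.trace(s,'spray_can');print(onz(s,(377,160),0))
o=get_obs();print(R.from_rotvec(o['orientation']).as_matrix().round(3))
```

```text
chuck top [0.516836   0.04776237 0.15      ] side [0.5216749  0.05294644 0.124     ] [0.51680151 0.0511319  0.124     ]
rear clamp [ 0.49089867 -0.13638309  0.07      ]
corner [0.57354868 0.07006246 0.012     ]
corner [ 0.53017742 -0.17354784  0.012     ]
corner [0.46922207 0.08549505 0.012     ]
corner [ 0.42793373 -0.15825775  0.012     ]
can [ 0.48379357 -0.47624782  0.02      ]
tape [0.50023897 0.38759334 0.02      ]
br [0.76337645 0.03043768 0.02      ]
[ 0.46670015 -0.40692292  0.        ]
[[-0.973  0.231 -0.   ]
 [ 0.231  0.973  0.   ]
 [ 0.     0.    -1.   ]]
```

play_rows:
  commands:
    - [[-1,-0.83,-0.93,0,0],[-1,-0.83,-0.93,0,0],[-1,-0.83,-0.93,0,0],[-1,-0.83,-0.93,0,0],[-1,-0.83,-0.93,0,0],[-1,-0.83,-0.93,0,0],[-1,-0.83,-0.93,0,0]]
  grip_force: 60

```text
clock: 2.08
tcp_pos: [0.2795, 0.4297, 0.2313]
orientation: [0.381, 3.116, -0.006]
contact_force: [0.3, -0.7, -0.3]
grip_width: 0.0855
gripper_force: 0.0
```

play_rows:
  commands:
    - [[-1,-0.83,-0.93,0,0],[-1,-0.83,-0.93,0,0],[-1,-0.83,-0.93,0,0],[-1,-0.83,-0.93,0,0],[-1,-0.83,-0.93,0,0],[-1,-0.83,-0.93,0,0],[-1,-0.83,-0.93,0,0]]

```text
clock: 2.67
tcp_pos: [0.3963, 0.211, 0.2317]
orientation: [0.382, 3.117, -0.002]
contact_force: [-0.4, -0.3, 0.2]
grip_width: 0.0855
gripper_force: 0.0
```

play_rows:
  commands:
    - [[-1,-0.83,-0.93,0,0],[-1,-0.83,-0.93,0,0],[-1,-0.83,-0.93,0,0],[-1,-0.83,-0.93,0,0],[-1,-0.83,-0.93,0,0],[-1,-0.83,-0.93,0,0],[-1,-0.83,-0.93,0,0],[-1,-0.83,-0.93,0,0]]

```text
clock: 3.33
tcp_pos: [0.5124, -0.0034, 0.2314]
orientation: [0.373, 3.119, -0.001]
contact_force: [-0.8, 0.2, 0.2]
grip_width: 0.0853
gripper_force: 0.0
```

Run:
```python
from h import *
o=get_obs();print(o['clock'],o['tcp_pos'],o['joints'].round(2))
p=grab('wrist','w1.png')
for t in ['drill','sleeve','bit','jaw_a','paddle','catch','catch_ear']:
    for q in viewer.trace(p,t)[:2]:
        ys,xs=np.nonzero(q['pixels']); print(t,round(q['score'],2),q['rect'],xs.mean().round(1),ys.mean().round(1))
```

```text
3.3333 [ 0.512413   -0.00337975  0.23139941] [-0.52  0.22  0.47  1.96 -0.12  0.99  1.34]
drill 0.82 [73.9, 108.7, 413.0, 239.9] 265.3 168.0
drill 0.39 [357.1, 159.8, 413.1, 212.7] 381.2 182.5
sleeve 0.67 [357.6, 157.4, 410.5, 213.8] 380.8 182.7
bit 0.56 [379.7, 188.2, 406.5, 213.1] 394.1 199.3
jaw_a 0.72 [614.1, 35.1, 638.4, 118.5] 629.6 78.7
jaw_a 0.43 [381.7, 187.4, 409.1, 215.5] 394.0 199.4
paddle 0.73 [188.9, 201.0, 314.7, 239.2] 255.2 214.2
catch 0.57 [266.4, 201.0, 269.4, 235.5] 267.4 220.3
catch_ear 0.81 [261.7, 197.1, 275.0, 241.1] 267.4 220.2
catch_ear 0.5 [354.5, 314.2, 408.8, 356.9] 380.6 334.2
```

View pics/w1.png

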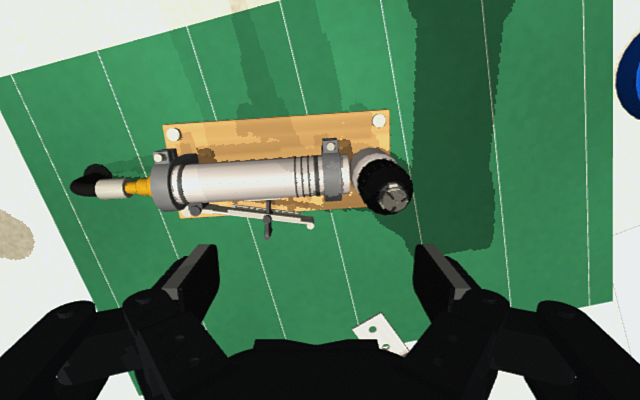

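```bash
cat > fit.py <<'E'
from h import *
from scipy.optimize import least_squares
pin=np.array([.024,-.085])
def lev(d,off=0,lv=0,z=.07):
    a=.19-lv # lever splayed outwards
    return np.r_[pin+d*np.array([np.sin(a),np.cos(a)])+off*np.array([np.cos(a),-np.sin(a)]),z]
def D(P,X):
    c,s=np.cos(P[2]),np.sin(P[2]);X=np.atleast_2d(X)
    return np.c_[P[0]+c*X[:,0]-s*X[:,1],P[1]+s*X[:,0]+c*X[:,1],X[:,2]]
E
python3 - <<'E'
from fit import *
p=grab('wrist')
pts=[([0,.085,.166],(395,198.5)),(lev(.068,.021,z=.082),(267.5,238)),(lev(.113,0,z=.079),(311,225)),(np.r_[pin,.08],(195.5,209)),(lev(.068,0,z=.082),(267,219))]
M=np.array([a for a,b in pts]);U=np.array([b for a,b in pts])
s=least_squares(lambda P:(proj(p,D(P,M))-U).ravel(),[.503,-.033,-.17],loss='soft_l1')
print(s.x,s.fun.reshape(-1,2).round(1))
P=s.x
for n in ['top','side']:
    q=grab(n)
    t=viewer.trace(q,'sleeve'); 
    X=D(P,[[0,.085,.15],[0,.085,.124],[0,.085,.105]]);print(n,proj(q,X).round(1).tolist(),[ (a['rect'],round(a['score'],2)) for a in t[:1]])
    for a in viewer.trace(q,'bit')[:1]: print('bit',a['rect'],proj(q,D(P,[[0,.085,.162]])))
im=p['pixels'][:,:,::-1].copy()
cyl=lambda rr,z:[[rr*np.cos(a),.085+rr*np.sin(a),z] for a in np.linspace(0,6.28,24)]
L=cyl(.019,.14)+cyl(.019,.105)+[[x,y,.07] for x in(-.019,.019) for y in np.linspace(-.1,.06,9)]+[[x,y,.0] for x in(-.055,.055) for y in (-.125,.125)]
for u in proj(p,D(P,L)): cv2.circle(im,tuple(int(round(v)) for v in u),1,(0,0,255),-1)
cv2.imwrite('pics/o1.png',cv2.resize(im[90:260,60:430],None,fx=2.1,fy=2.1,interpolation=cv2.INTER_CUBIC))
np.save('P.npy',P)
E
```

```text
[ 0.5035685  -0.02846899 -0.1583534 ] [[ 1.1  0.2]
 [-2.9  0.9]
 [ 2.4 -2.4]
 [-0.5  0.8]
 [-0.7 -0.5]]
top [[295.7, 222.7], [296.2, 224.2], [296.5, 225.2]] []
side [[337.4, 189.9], [337.1, 199.1], [336.9, 205.7]] [([328.2, 190.2, 344.1, 206.9], 0.8)]
```

View pics/o1.png

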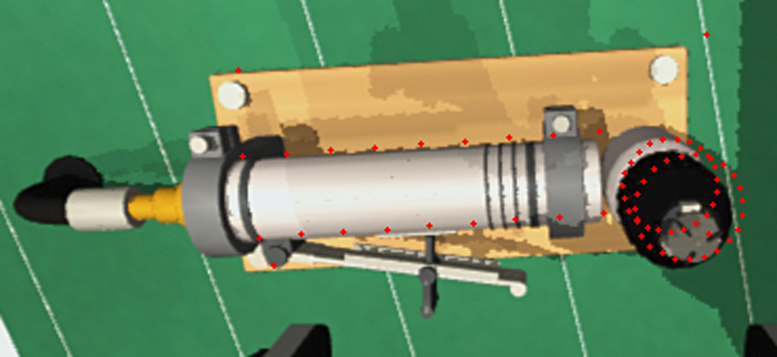

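Run:
```python
from fit import *
p=grab('wrist')
c=lambda x,y:(60+x/2.1,90+y/2.1)
pts=[([0,.085,.155],c(692,232)),(lev(.068,.020,z=.082),c(427,310)),(lev(.113,0,z=.079),c(518,289)),(np.r_[pin,.08],c(275,252)),(lev(.068,0,z=.082),c(427,275)),
([-.055,-.125,.012],c(210,75)),([-.055,.125,.012],c(685,47)),([0,-.02,.07],c(365,193)),([0,.046,.07],c(562,186))]
M=np.array([a for a,b in pts]);U=np.array([b for a,b in pts])
s=least_squares(lambda P:(proj(p,D(P,M))-U).ravel(),[.503,-.033,-.17],loss='soft_l1')
print(s.x,s.fun.reshape(-1,2).round(1).tolist())
P=s.x
q=grab('side');print(proj(q,D(P,[[0,.085,.124]])),D(P,[[0,.085,.124]]))
im=p['pixels'][:,:,::-1].copy();im=cv2.resize(im[90:260,60:430],None,fx=2.1,fy=2.1,interpolation=cv2.INTER_CUBIC)
cyl=lambda rr,z:D(P,[[rr*np.cos(a),.085+rr*np.sin(a),z] for a in np.linspace(0,6.28,24)])
for L,col in [(cyl(.019,.14),(0,0,255)),(cyl(.019,.105),(0,255,255)),(cyl(.022,.099),(255,0,255)),(D(P,[[x,y,.07] for x in(-.019,.019) for y in np.linspace(-.1,.06,9)]),(0,0,255)),(D(P,[[x,y,.012] for x in(-.055,.055) for y in (-.125,.125)]),(0,0,255)),(D(P,[lev(t,0,z=.079) for t in (0,.03,.068,.113)]),(255,0,0))]:
  for u in proj(p,L): cv2.circle(im,(int((u[0]-60)*2.1),int((u[1]-90)*2.1)),2,col,-1)
cv2.imwrite('pics/o2.png',im)
np.save('P.npy',P)
```

```text
[ 0.50630105 -0.03396332 -0.17506514] [[-2.8, 0.4], [-3.3, 3.4], [2.2, -1.2], [-0.1, 2.1], [-1.4, 0.8], [5.8, -0.5], [10.0, -0.8], [24.3, -0.6], [-0.6, -1.2]]
[[335.89447489 197.62988091]] [[0.5211057  0.04973747 0.124     ]]
```

View pics/o2.png

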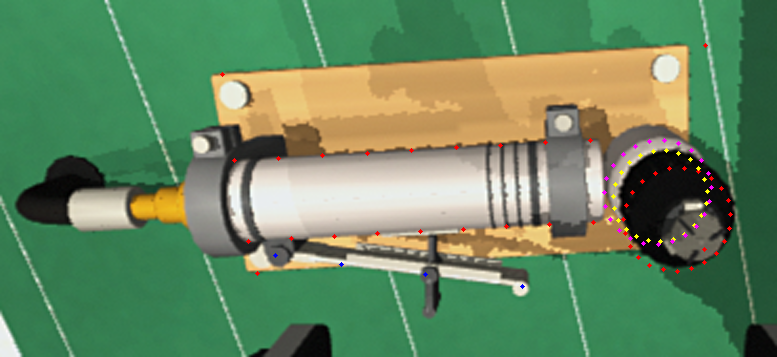

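play_rows:
  commands:
    - [[-1,0.02,0.27,0,0],[-1,0.02,0.27,0,0],[-1,0.02,0.27,0.15,0],[-1,0.02,0.27,0.3,0],[-1,0.02,0.27,0.45,0],[-1,0.02,0.27,0.6,0],[-1,0.02,0.27,0.61,0],[-1,0.02,0.27,0.61,0],[-1,0.02,0.27,0.61,0]]
  grip_force: 40

```text
clock: 4.93
tcp_pos: [0.521, 0.0525, 0.1105]
orientation: [0.365, 3.119, 0.001]
contact_force: [0.6, -0.1, 0.7]
grip_width: 0.0852
gripper_force: 0.0
```

Run:
```python
from fit import *
o=get_obs();print(o['clock'],o['tcp_pos'],o['joints'].round(2),o['contact_force'],R.from_rotvec(o['orientation']).as_matrix().round(3).tolist())
p=grab('wrist','w2.png');im=p['pixels'][:,:,::-1].copy()
P=np.load('P.npy')
for z in (.105,.14,.153):
  for a in np.linspace(0,6.28,30):
    u=proj(p,D(P,[[.019*np.cos(a),.085+.019*np.sin(a),z]]))[0];cv2.circle(im,(int(u[0]),int(u[1])),1,(0,0,255) if z<.15 else (0,255,255),-1)
cv2.imwrite('pics/o3.png',im)
```

```text
4.9333 [0.52099151 0.05246876 0.11045352] [-0.53  0.41  0.39  2.04 -0.22  0.73  1.33] [ 0.5609875  -0.05301653  0.65451041] [[-0.973, 0.231, 0.001], [0.231, 0.973, 0.0], [-0.001, 0.0, -1.0]]
```

View pics/o3.png

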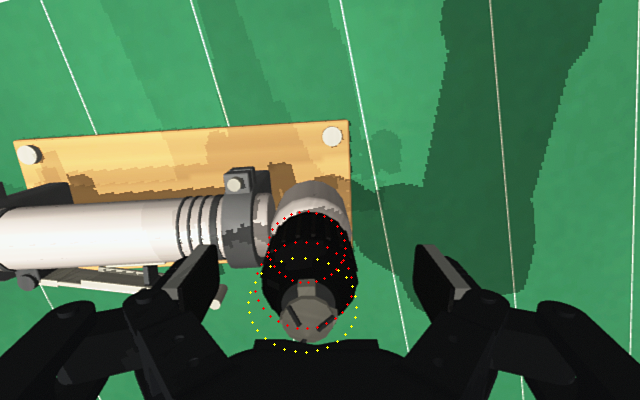

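play_rows:
  commands:
    - [[-1,0,-0.01,0,0],[0.2,0,-0.01,0,0],[1,0,-0.01,0,0],[1,0,-0.01,0,0],[1,0,-0.01,0,0],[1,0,-0.01,0,0],[1,0,-0.01,0,0],[1,0,-0.01,0,0]]
  grip_force: 40

```text
clock: 5.65
tcp_pos: [0.5197, 0.0499, 0.11]
orientation: [0.365, 3.12, -0.0]
contact_force: [-3.2, -1.4, 7.2]
grip_width: 0.037
gripper_force: 39.5
```

Run:
```python
from h import *
o=get_obs();print({k:np.round(v,4) for k,v in o.items()})
```

```text
{'clock': np.float64(5.65), 'joints': array([-0.5265,  0.4052,  0.386 ,  2.0478, -0.2246,  0.7282,  1.3374]), 'qvel': array([ 0.0007,  0.0017, -0.0001, -0.0006, -0.0012,  0.0002,  0.0022]), 'tau': array([ -0.6372, -41.2049,   4.0757, -19.9908,  -0.4211,  -0.7852,
        -0.0508]), 'tcp_pos': array([0.5197, 0.0499, 0.11  ]), 'orientation': array([ 3.6540e-01,  3.1202e+00, -3.0000e-04]), 'contact_force': array([-3.2233, -1.4413,  7.1803]), 'moment': array([-0.4431,  0.5483,  0.0555]), 'gripper_force': np.float64(39.4512), 'grip_width': np.float64(0.037)}
```

play_rows:
  commands:
    - [[1,0,0,0,0.07],[1,0,0,0,0.14],[1,0,0,0,0.21],[1,0,0,0,0.28],[1,0,0,0,0.35],[1,0,0,0,0.42],[1,0,0,0,0.49],[1,0,0,0,0.56],[1,0,0,0,0.63],[1,0,0,0,0.7],[1,0,0,0,0.7]]

```text
clock: 6.57
tcp_pos: [0.5206, 0.0509, 0.11]
orientation: [1.947, 2.464, 0.002]
contact_force: [0.4, 0.9, 5.4]
grip_width: 0.0369
gripper_force: 39.9
```

Run:
```python
from h import *
o=get_obs();print({k:np.round(v,4) for k,v in o.items()})
```

```text
{'clock': np.float64(6.5667), 'joints': array([-0.7451,  0.4614,  0.673 ,  2.0596, -0.4176,  0.7541,  0.4207]), 'qvel': array([ 0.015 , -0.0088, -0.0265, -0.0004,  0.0226, -0.0048,  0.1192]), 'tau': array([-2.06300e-01, -3.92397e+01,  8.53400e+00, -1.79129e+01,
        2.54000e-02, -1.19900e-01, -1.02010e+00]), 'tcp_pos': array([0.5206, 0.0509, 0.11  ]), 'orientation': array([1.9468e+00, 2.4643e+00, 2.0000e-03]), 'contact_force': array([0.4   , 0.9224, 5.4094]), 'moment': array([ 0.0665,  0.0823, -0.1293]), 'gripper_force': np.float64(39.9275), 'grip_width': np.float64(0.0369)}
```

play_rows:
  commands:
    - [[1,0,0,0,0.07],[1,0,0,0,0.14],[1,0,0,0,0.21],[1,0,0,0,0.28],[1,0,0,0,0.35],[1,0,0,0,0.42],[1,0,0,0,0.42]]

```text
clock: 7.15
tcp_pos: [0.5214, 0.0508, 0.11]
orientation: [2.638, 1.703, 0.004]
contact_force: [3.0, 0.5, 3.2]
grip_width: 0.0369
gripper_force: 40.5
```

Run:
```python
from h import *
o=get_obs();print({k:np.round(v,4) for k,v in o.items()})
```

```text
{'clock': np.float64(7.15), 'joints': array([-0.8668,  0.5223,  0.8495,  2.0653, -0.5544,  0.7905, -0.1033]), 'qvel': array([ 0.019 , -0.0138, -0.0312, -0.0016,  0.0279, -0.0095,  0.1419]), 'tau': array([ -0.2353, -38.5341,  10.8993, -15.6305,   0.3097,   0.7808,
        -1.0347]), 'tcp_pos': array([0.5214, 0.0508, 0.11  ]), 'orientation': array([2.6377, 1.703 , 0.004 ]), 'contact_force': array([3.0201, 0.5088, 3.1539]), 'moment': array([ 0.1998, -0.58  , -0.1705]), 'gripper_force': np.float64(40.5315), 'grip_width': np.float64(0.0369)}
```

play_rows:
  commands:
    - [[1,0,0,0,0.07],[1,0,0,0,0.14],[1,0,0,0,0.21],[1,0,0,0,0.25],[1,0,0,0,0.25]]

```text
clock: 7.57
tcp_pos: [0.5218, 0.0505, 0.11]
orientation: [2.917, 1.161, 0.005]
contact_force: [5.3, -0.5, 3.0]
grip_width: 0.0371
gripper_force: 41.2
```

Run:
```python
from h import *
o=get_obs();print({k:np.round(v,4) for k,v in o.items() if k in('joints','moment','tau','orientation','contact_force','tcp_pos')})
```

```text
{'joints': array([-0.9305,  0.5706,  0.9521,  2.0682, -0.642 ,  0.8235, -0.4068]), 'tau': array([ -0.7039, -38.8259,  12.1683, -14.809 ,   0.462 ,   1.2935,
        -0.5638]), 'tcp_pos': array([0.5218, 0.0505, 0.11  ]), 'orientation': array([2.9171, 1.1609, 0.0054]), 'contact_force': array([ 5.2904, -0.4833,  2.9996]), 'moment': array([ 0.1249, -0.9003, -0.1404])}
```

play_rows:
  commands:
    - [[1,0,0,0,0.07],[1,0,0,0,0.14],[1,0,0,0,0.2],[1,0,0,0,0.2]]

```text
clock: 7.9
tcp_pos: [0.521, 0.0497, 0.11]
orientation: [3.063, 0.69, 0.003]
contact_force: [2.1, -1.9, 5.6]
grip_width: 0.0367
gripper_force: 42.3
```

Run:
```python
from h import *
o=get_obs();print({k:np.round(v,4) for k,v in o.items() if k in('joints','moment','tau','orientation','contact_force','tcp_pos')})
```

```text
{'joints': array([-0.9762,  0.6167,  1.0333,  2.0709, -0.7127,  0.8591, -0.6511]), 'tau': array([ -0.9317, -37.9128,  12.6999, -15.0948,  -0.6431,   0.7253,
        -1.3858]), 'tcp_pos': array([0.521 , 0.0497, 0.11  ]), 'orientation': array([3.0625e+00, 6.9030e-01, 2.7000e-03]), 'contact_force': array([ 2.1483, -1.9091,  5.5743]), 'moment': array([-0.3347, -0.2476,  0.2709])}
```

play_rows:
  commands:
    - [[1,0,0,0,0.07],[1,0,0,0,0.14],[1,0,0,0,0.14]]

```text
clock: 8.15
tcp_pos: [0.5206, 0.0496, 0.1099]
orientation: [3.12, 0.348, 0.002]
contact_force: [0.9, -1.8, 6.7]
grip_width: 0.0369
gripper_force: 42.5
```

Run:
```python
from h import *
o=get_obs();print({k:np.round(v,4) for k,v in o.items() if k in('joints','moment','tau','orientation','contact_force','tcp_pos')})
```

```text
{'joints': array([-1.0042,  0.6526,  1.0874,  2.0726, -0.7634,  0.8875, -0.8236]), 'tau': array([ -1.0353, -37.9102,  13.3752, -15.239 ,  -0.5332,   0.5755,
        -1.1886]), 'tcp_pos': array([0.5206, 0.0496, 0.1099]), 'orientation': array([3.1204e+00, 3.4770e-01, 2.1000e-03]), 'contact_force': array([ 0.9443, -1.8077,  6.6544]), 'moment': array([-0.4848, -0.1592,  0.0297])}
```

play_rows:
  commands:
    - [[1,0,0,0,0],[1,0,0,0,0.05],[1,0,0,0,0.1],[1,0,0,0,0.1]]
  grip_force: 90

```text
clock: 8.48
tcp_pos: [0.524, 0.0498, 0.1103]
orientation: [3.137, 0.104, 0.013]
contact_force: [12.5, -1.9, -4.9]
grip_width: 0.0357
gripper_force: 92.5
```

Run:
```python
from h import *
o=get_obs();print({k:np.round(v,4) for k,v in o.items() if k in('qvel','joints','moment','tau','orientation','contact_force','tcp_pos')})
p=grab('wrist','w3.png');cv2.imwrite('pics/w3c.png',cv2.resize(p['pixels'][180:400,200:430,::-1],None,fx=2.5,fy=2.5,interpolation=2))
```

```text
{'joints': array([-1.0215,  0.6799,  1.1234,  2.0706, -0.8012,  0.9042, -0.946 ]), 'qvel': array([ 0.0073, -0.0089, -0.0126,  0.0004,  0.0094, -0.0057,  0.0686]), 'tau': array([ -2.1873, -41.0789,  14.7692, -11.4337,   1.2019,   3.5827,
        -0.531 ]), 'tcp_pos': array([0.524 , 0.0498, 0.1103]), 'orientation': array([3.1367, 0.1038, 0.0133]), 'contact_force': array([12.474 , -1.9417, -4.9327]), 'moment': array([-0.4079, -2.5718, -0.1025])}
```

View pics/w3c.png

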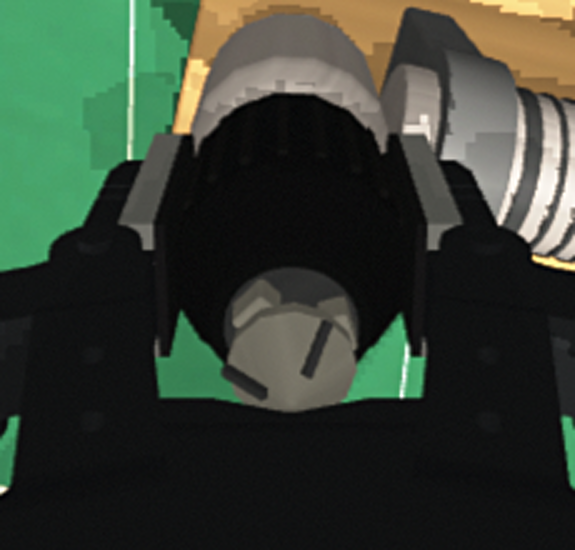

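play_rows:
  commands:
    - [[1,0,0,0,0.08],[1,0,0,0,0.16],[1,0,0,0,0.24]]

```text
clock: 8.78
tcp_pos: [0.5201, 0.0499, 0.1101]
orientation: [3.104, -0.482, 0.0]
contact_force: [0.5, -2.3, 10.7]
grip_width: 0.0359
gripper_force: 95.2
```

Run:
```python
from h import *
o=get_obs();print({k:np.round(v,4) for k,v in o.items() if k in('qvel','joints','moment','tau','orientation','contact_force','tcp_pos')})
p=grab('wrist','w4.png');o=get_obs();print(o['moment'],o['orientation']);p=grab('wrist')
o=get_obs();print(o['moment'],o['orientation'],o['tau'])
```

```text
{'joints': array([-1.0574,  0.7475,  1.2076,  2.0748, -0.8793,  0.969 , -1.2441]), 'qvel': array([-0.1327,  0.2822,  0.3276,  0.0026, -0.2977,  0.2569, -1.1791]), 'tau': array([  1.8817, -38.9794,  14.0537, -13.3507,  -1.2141,  -0.8602,
        -0.0977]), 'tcp_pos': array([0.5201, 0.0499, 0.1101]), 'orientation': array([ 3.1038e+00, -4.8210e-01,  4.0000e-04]), 'contact_force': array([ 0.4782, -2.3032, 10.6767]), 'moment': array([-0.4368, -0.4956,  2.7373])}
[ 0.63859148  1.17874885 -0.1057862 ] [-3.10200069  0.4967326   0.00420982]
[ 0.44505857  1.26152423 -0.13363095] [-3.10364048  0.48460604  0.00391722] [  0.87013442 -35.75490475  15.21314979 -15.75988054  -0.56711622
  -1.76284008  -0.84353188]
```

play_rows:
  commands:
    - [[-1,0,0,0,0],[-1,0,0,0,0],[-1,0,0,0,0],[-1,0,0,0,0],[-1,0,0,-0.2,0],[-1,0,0,-0.4,0],[-1,0,0,-0.6,0],[-1,0,0,-0.6,0]]
  grip_force: 60

```text
clock: 9.55
tcp_pos: [0.5231, 0.0492, 0.2355]
orientation: [-3.102, 0.483, -0.014]
contact_force: [1.2, -0.2, 0.3]
grip_width: 0.0853
gripper_force: 0.0
```

play_rows:
  commands:
    - [[-1,0.02,0.15,0,-0.07],[-1,0.05,0.3,0,-0.15],[-1,0.08,0.5,0,-0.22],[-1,0.11,0.66,0,-0.3],[-1,0.11,0.66,0,-0.38],[-1,0.11,0.66,0,-0.46],[-1,0.11,0.66,0,-0.54],[-1,0.11,0.66,0,-0.62],[-1,0.11,0.66,0,-0.7],[-1,0.11,0.66,0,-0.78],[-1,0.11,0.66,0,-0.86],[-1,0.11,0.66,0,-0.94]]

```text
clock: 10.55
tcp_pos: [0.5002, -0.082, 0.2292]
orientation: [-2.621, -1.732, -0.0]
contact_force: [-0.7, 0.1, 0.2]
grip_width: 0.0855
gripper_force: 0.0
```

play_rows:
  commands:
    - [[-1,0,0,0,-0.08],[-1,0,0,0,-0.14],[-1,0,0,0,-0.14],[-1,0,0,0,-0.14]]

```text
clock: 10.88
tcp_pos: [0.5002, -0.0821, 0.2293]
orientation: [-2.424, -1.998, -0.001]
contact_force: [-1.1, -1.1, -0.1]
grip_width: 0.0856
gripper_force: 0.0
```

```bash
cat > m.py <<'E'
import sys
from fit import *
P=np.load('P.npy');o=get_obs();Rm=R.from_rotvec(o['orientation']).as_matrix();t=o['tcp_pos']
d=np.array([[np.cos(P[2]),-np.sin(P[2])],[np.sin(P[2]),np.cos(P[2])]]).T@(t[:2]-P[:2])
print('clk',o['clock'].round(2),'drill xy',d.round(4),'z',t[2].round(4),'tool y angle',np.degrees(np.arctan2(Rm[1,1],Rm[0,1])).round(1),'F',o['contact_force'].round(1),'w',o['grip_width'].round(4),'gf',o['gripper_force'].round(1),'j',o['joints'].round(2))
if len(sys.argv)>3:
    g=D(P,[[float(v) for v in sys.argv[1:4]]])[0]; print('tool units',(Rm.T@(g-t)/.2).round(3))
E
python3 m.py .003 -.05 .12
python3 - <<'E'
from h import *
p=grab('wrist','w5.png')
E
```

```text
Traceback (most recent call last):
  File "m.py", line 5, in <module>
    print('clk',o['clock'].round(2),'drill xy',d.round(4),'z',t[2].round(4),'tool y angle',np.degrees(np.arctan2(Rm[1,1],Rm[0,1])).round(1),'F',o['contact_force'].round(1),'w',o['grip_width'].round(4),'gf',o['gripper_force'].round(1),'j',o['joints'].round(2))
                ^^^^^^^^^^^^^^^^
AttributeError: 'float' object has no attribute 'round'
```

View pics/w5.png

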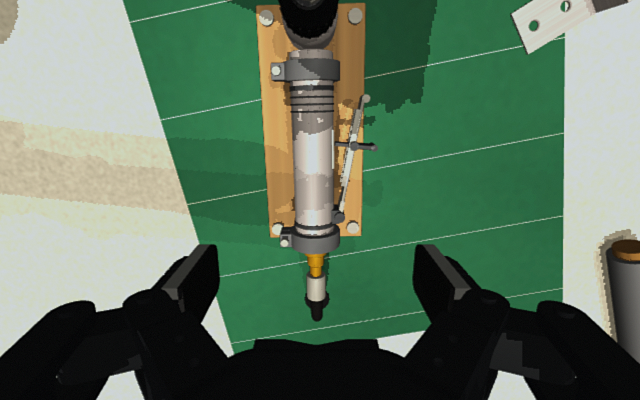

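```bash
sed -i "s/o\['clock'\].round(2)/o['clock']/; s/o\['grip_width'\].round(4)/o['grip_width']/; s/o\['gripper_force'\].round(1)/o['gripper_force']/" m.py
python3 m.py .003 -.05 .12
python3 - <<'E'
from fit import *
p=grab('wrist');P=np.load('P.npy')
print(proj(p,D(P,[lev(.068,.021,z=.082),lev(.068,0,z=.082),lev(.113,0,z=.079),np.r_[pin,.08]])).round(1).tolist(),proj(p,D(P,[[x,y,.07] for y in(-.06,0) for x in (-.019,.019)])).round(1).tolist())
print([(q['rect'],q['score']) for t in('catch','paddle') for q in viewer.trace(p,t)[:1]])
g=p['pixels'].mean(2)
E
```

```text
clk 10.9333 drill xy [ 0.0024 -0.0484] z 0.2292 tool y angle -11.0 F [-0.3  0.6  0.1] w 0.08541935151008168 gf 0.0 j [-0.74  0.28  0.95  2.   -0.28  0.99  0.15]
tool units [-0.008  0.003  0.546]
[[378.0, 152.3], [354.9, 148.3], [365.1, 96.2], [340.1, 218.7]] [[294.5, 191.2], [334.2, 190.6], [292.2, 127.5], [334.0, 126.8]]
[([336.9, 141.1, 376.9, 147.2], 0.6), ([335.2, 93.9, 377.0, 223.0], 0.74)]
```

play_rows:
  commands:
    - [[-1,-0.01,0,0.2,-0.01],[-1,-0.01,0,0.4,-0.01],[-1,-0.01,0,0.6,-0.01],[-1,-0.01,0,0.75,-0.01],[-1,-0.01,0,0.85,-0.01],[-1,-0.01,0,0.92,-0.01],[-1,-0.01,0,0.92,-0.01]]

```text
clock: 11.67
tcp_pos: [0.4981, -0.0838, 0.0426]
orientation: [-2.405, -2.017, 0.007]
contact_force: [-0.4, 0.1, -0.2]
grip_width: 0.0854
gripper_force: 0.0
```

```bash
python3 m.py 0 -.045 .046
python3 - <<'E'
from fit import *
p=grab('wrist','w6.png');P=np.load('P.npy')
print(proj(p,D(P,[lev(.068,.021,z=.082),lev(.068,0,z=.082),lev(.113,0,z=.079),np.r_[pin,.08]])).round(1).tolist())
E
```

```text
clk 11.6667 drill xy [ 0.0006 -0.0505] z 0.0426 tool y angle -10.0 F [-0.4  0.1 -0.2] w 0.08539773398447692 gf 0.0 j [-0.48  0.58  0.67  2.13 -0.61  0.63  0.44]
tool units [ 0.027 -0.003 -0.017]
[[485.6, 230.5], [425.4, 219.3], [463.1, 80.3], [376.0, 376.4]]
```

View pics/w6.png

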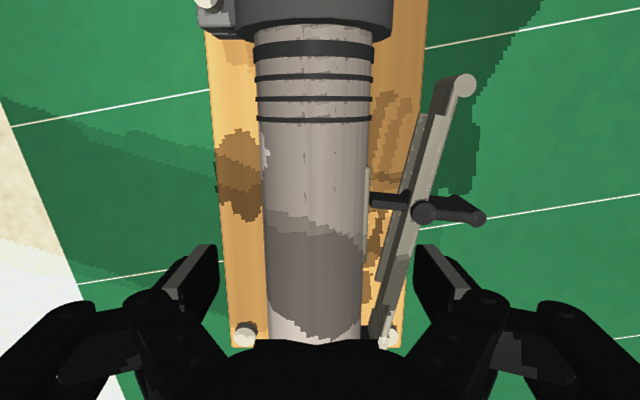

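play_rows:
  commands:
    - [[-1,0.05,0,0,0],[-1,0.1,0,0,0],[-1,0.13,0.005,0,0],[-1,0.16,0.01,0,0],[-1,0.18,0.014,0,0],[-1,0.205,0.018,0,0],[-1,0.205,0.018,0,0],[-1,0.205,0.018,0,0]]

```text
clock: 12.38
tcp_pos: [0.5109, -0.0434, 0.0454]
orientation: [-2.405, -2.021, -0.001]
contact_force: [-0.3, -0.6, -0.2]
grip_width: 0.0855
gripper_force: 0.0
```

```bash
python3 m.py .004 -.045 .051
python3 - <<'E'
from fit import *
p=grab('wrist','w7.png')
E
```

```text
clk 12.3833 drill xy [ 0.0062 -0.0085] z 0.0454 tool y angle -9.9 F [-0.3 -0.6 -0.2] w 0.0855496357398938 gf 0.0 j [-0.56  0.58  0.67  2.12 -0.61  0.64  0.37]
tool units [-0.182 -0.011 -0.028]
```

View pics/w7.png

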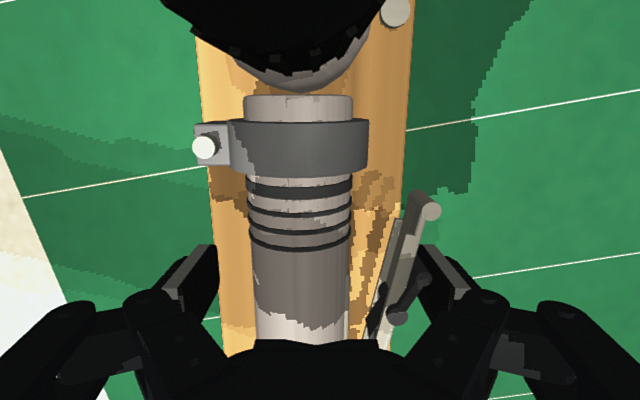

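play_rows:
  commands:
    - [[-1,-0.06,-0.01,0,0],[-1,-0.12,-0.011,-0.01,0],[-1,-0.18,-0.011,-0.028,0],[-1,-0.18,-0.011,-0.028,0],[0,-0.18,-0.011,-0.028,0],[1,-0.18,-0.011,-0.028,0],[1,-0.18,-0.011,-0.028,0],[1,-0.18,-0.011,-0.028,0],[1,-0.18,-0.011,-0.028,0],[1,-0.18,-0.011,-0.028,0],[1,-0.18,-0.011,-0.028,0],[1,-0.18,-0.011,-0.028,0]]
  grip_force: 60

```text
clock: 13.43
tcp_pos: [0.5024, -0.079, 0.052]
orientation: [-2.406, -2.019, -0.002]
contact_force: [-4.6, 1.2, 18.6]
grip_width: 0.0441
gripper_force: 58.4
```

```bash
python3 m.py .004 -.045 .051
python3 - <<'E'
from fit import *
p=grab('wrist','w8.png')
E
```

```text
clk 13.4333 drill xy [ 0.004 -0.045] z 0.052 tool y angle -10.0 F [-4.6  1.2 18.6] w 0.044073364994511706 gf 58.36509346961975 j [-0.5   0.56  0.68  2.12 -0.6   0.65  0.43]
tool units [-0.    -0.     0.005]
```

View pics/w8.png

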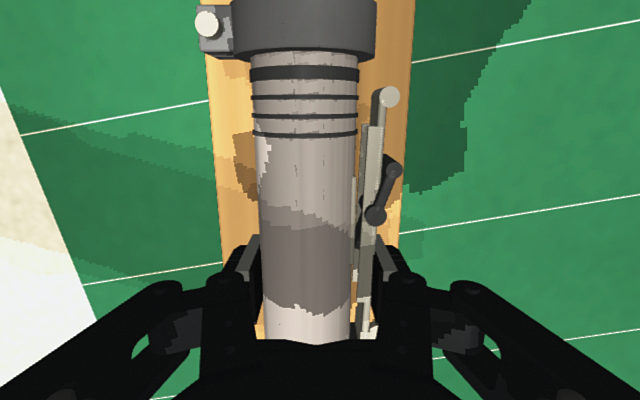

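play_rows:
  commands:
    - [[1,0,0,0,0],[1,0,0,0,0],[1,0,0,0,0],[1,0,0,0,0],[1,0,0,0,0],[1,0,0,0,0]]

```text
clock: 13.98
tcp_pos: [0.5024, -0.0789, 0.052]
orientation: [-2.406, -2.019, -0.002]
contact_force: [-5.3, 0.7, 18.3]
grip_width: 0.0442
gripper_force: 58.4
```

```bash
python3 -c "
from h import *
print(r.hand_in())"
```

```text
the job is handed in; nothing more can be done
None
```

The job is handed in (no verdict was returned): the chuck sleeve was turned to its stop, the catch looks fully flipped forward in the camera image, and the gripper is still holding the lever in with about 58 N; the can, tape roll and bracket were not touched.

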